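# Extractor on, then open the thinner bottle

### The arm

A 7-joint arm with a two-finger parallel gripper is mounted at the origin on the work surface. World frame = base frame: x ahead of the robot, y to its left, z up, the work surface at z = 0. Lengths are in m, angles in rad, forces in N, time in s.
With the tool pointing down it reaches from about 0.425 to 0.925 m from the base axis. Payload 6.8 kg.
Tool frame: the origin (TCP) lies between the finger pads, 19 mm behind the fingertips; this is the grasp point; z points along the fingers, x is the direction in which the jaws open and shut, and the axes are right-handed (so a half turn about z gives the same grasp; the last joint's range is limited). The gripper opens to 85 mm and grips with 20 to 120 N. Pads are 22 mm wide; open, the fingers measure 114 mm over their backs; the gripper's body (76 mm by 85 mm) begins 54 mm behind the grasp point. The pads swing forward as they close: fully open they stand 13 mm farther back than shut.
Start: joints at [1.066, 0.477, 0.022, 1.555, -0.011, 1.109, -0.083], TCP at [0.261, -0.623, 0.25] pointing down, gripper open.
Joint ranges: [-2.96, 2.96], [-0.34, 2.1], [-1.41, 1.46], [0.24, 2.44], [-1.37, 4.51], [0.17, 1.92], [-2.96, 2.96]. Speed limits (rad/s): [2.39, 2.39, 3.14, 3.14, 3.14, 3.14, 3.14].

### API

Orientations are given as a unit quaternion [w, x, y, z].
In Python, from station import bot, imaging, nets gives the robot as it stands. The module is installed in compiled form; this text tells all that it offers.
- The arm moves only by the tool apply_moves, never from a script. Its argument "moves" is text: rows parted by semicolons, each of 7 numbers parted by spaces: the gripper command: -1 is fully open, 1 is shut, values between are in proportion, then the shift along the tool's x, y, z normalised to -1 to 1, where 1 is 120 mm, then the turn, a rotation vector about the tool's x, y, z normalised to -1 to 1, where 1 is 4 degrees. In form: hand dx dy dz rx ry rz; .... A call has 1 to 12 rows; each row shifts and turns the commanded pose from where the row before left it, along the tool's axes as they then stand; what a row does not reach is not made up. A row lasts 1/12 s, in which the tool goes at most 41.7 mm and 7.16 degrees, less where a joint would pass 70% of its speed; a pose out of reach is approached as far as the arm can. A call with a number of a shift or a turn outside -1 to 1 is refused whole. A call with a gripper value outside its range is refused whole. The fingers move at their own pace and stop on an object; "force" is the grip in N (left out, the last holds). Time passes only in rows, so rows that do not move let the fingers close. It gives the time, the measured TCP pose, the force and the opening at its end, in the units of the state.
- bot.get_obs(): the state, without advancing time (a new reading comes with each control period).
- imaging.read_camera(name): name is "scene" or "top" or "wrist"; returns a dict with "image" (420x560x3 uint8, red, green, blue), "fx", "fy", "cx", "cy" (pixels), "view" (4x4, takes a point from world to camera coordinates); the wrist camera has in their place "mount" (4x4, takes a point from camera to tool coordinates, whose origin is the TCP and whose axes are the tool frame's). Camera axes: x right, y down, z forward; pixel columns grow to the right and rows downward; lengths in m; the calibration is good to about 2 mm. A picture is of the moment at which its call begins: read the wrist's pose just before it. There is no depth.
- bot.hand_in(): hands the job in, once; it reports no verdict.
Trained networks look in a picture, given as the dict that the camera call returned (one of the last four; its "shot" number tells which), for a name from the list of things; names that differ only in an ending like _2 or _b are one class to them, and where a whole thing is asked for, a point or a joint stands for the part that bears it (a point fixed in the world has none). Each returns a list of dicts, best first, with "score" (0 to 1); they miss things now and then, are a little off and sometimes report something else, mostly with a low value. They report only what shows in the picture. A call takes as long as a camera call. They do not tell look-alikes from the thing itself.
- nets.spot_in(picture, name): "rect" ([left, top, right, bottom] in pixels, round what is visible of it).
- nets.outline_of(picture, name): "region" (420x560 bool, what is visible of it) and "rect" ([left, top, right, bottom] in pixels, round what is visible of it).
- nets.spot_point(picture, name): "location" ([column, row] in pixels: a listed point, or the origin of a listed thing).
The state is a dict: "t": time; "q": joint angles; "joint_vel": joint speeds; "joint_torque": joint torques, N m; "eef_pos": TCP position; "tool_rot": TCP orientation; "contact_force": force on the tool from outside, world axes, zero at the start; "torque": the same for the moment, N m; "gripper_width": opening from 0.0 (shut) to 1.0 (fully open).
Only numpy, scipy, OpenCV 4.12 (cv2) and the standard library are available. Lean on these libraries where they do the work, as an engineer would, in place of code of your own. Each camera call takes 0.05 s, during which the arm holds its last target.

### The job

Start the fume extractor first: on its switch box, push the sprung selector knob down, turn it clockwise as far as it goes while it is down, and let it spring back up. Then open the squat thinner bottle that is wedged in the plywood cradle: press its wide ribbed safety cap down, twist it anticlockwise until it is free, and lift it off. Finish still holding the cap in the gripper, level and steady over the bottle, a few centimetres to a hand's breadth (5 to 14 cm) clear above where it sat, and leave the other things on the bench where they are.

Things in the scene. Friction and masses are not known exactly. Their poses are not given: they have to be found in the camera images.
- switchbox: grey steel switch box of the extractor, 120 (x) x 110 (y) x 78 mm tall, with a foot plate and one black selector knob in the middle of its top; fixed to the bench. Origin under its centre, z up; at the start the pointer line on the knob lies nearly along the box's +x axis.
- selector_grip (a point): grip point of the selector knob, on its vertical axis, 122 mm above the bench at rest. The knob is a round fluted grip of 42 mm diameter, 38 mm tall; its flat top is 8 mm above this point, its underside 30 mm below it and 8 mm above the collar on the box. A thin pale pointer line on its top runs from the middle along this point's x, which turns with the knob.
- selector_press (a joint): how far the knob is pushed down, m: 0 up, 0.006 fully down. Sprung: about 4 N to start it moving, 9 N fully down. Turning is blocked unless it is at least 4.5 mm down (push it all the way).
- selector_turn (a joint): turn of the knob, rad, growing clockwise seen from above: 0 off, 1.25 (72 degrees) at its stop = extractor on. It must stay pushed down until past about 0.7 rad; beyond that it springs up by itself when let go and stays up, and cannot turn back unless pushed again.
- bottle: squat grey bottle, 96 mm across, wedged in a plywood cradle 140 x 140 mm, 40 mm tall, fixed to the bench: it holds the bottle firmly against pressing and twisting. Origin under the centre, z up. The bottle's shoulder ends at z 100 mm, 12 mm below the rim of the seated cap.
- cap: black ribbed safety cap of the bottle, 56 mm diameter, 36 mm tall, about 45 g, a loose part locked on by lugs inside; origin at the centre of its lower rim, z up, 112 mm above the bench when seated. Pressed at least 4 mm down and kept down, it turns anticlockwise (seen from above); free after about 0.6 rad, stop at about 1.5 rad: 1.1 rad is good. Clockwise is blocked.
- cap_top (a point): centre of the cap's flat top, 148 mm above the bench when seated. Pressing works against a sprung seal: 5 N at rest, 12 N at the bottom of the 7 mm travel. Once turned free the cap rises some 4 mm and lifts straight off. Grip the cap's sides with the fingertips 29 mm below this point (tool point 10 mm below it): they then stay clear of the shoulder when pressed.
- mouth (a point): centre of the rim of the bottle's neck (34 mm diameter under the cap), 135 mm above the bench
- wax_tin: low steel tin, 72 mm across, 45 mm tall; bystander, to be left alone. Origin under its middle.
- glue_bottle: white glue bottle with a narrow cap, 52 mm across, 125 mm tall; bystander, to be left alone. Origin under its middle.
- sanding_block: cork sanding block, 100 x 60 x 30 mm; bystander, to be left alone. Origin under its middle.
- hammer: hammer lying flat, handle to its -x; bystander, to be left alone. Origin under its middle.
- offcut: timber offcut, 180 x 45 x 30 mm, long along its x; bystander, to be left alone. Origin under its middle.
- screw_jar: clear jar with a steel lid, 68 mm across, 85 mm tall; bystander, to be left alone. Origin under its middle.
- try_square: try square lying flat: wooden stock 110 x 22 x 16 mm along its x, steel blade 150 mm towards +y; bystander, to be left alone. Origin under its middle.
Mind the look-alikes: they are no part of the job. There is more than one size of the cap; the job needs the smaller. What is shaped like the switchbox but purple is not meant.

How it is judged:
On the way, in this order (a step that is already met when the one before it is completed fails the run):
1. the selector knob is pushed down (value of joint selector_press above 0.004 m), for 0.05 s.
2. the selector is turned clockwise to its stop and has sprung back up (value of joint selector_turn above 1 rad and value of joint selector_press below 0.002 m), for 0.1 s.
3. the cap is pressed down on the bottle (z of cap in the frame of bottle below 0.109 m and horizontal distance between cap and bottle below 0.005 m), for 0.05 s.
4. the cap is turned free, still on the neck (angle between the x axis of cap and the x axis of bottle, either way round above 0.5 rad and z of cap in the frame of bottle below 0.124 m and horizontal distance between cap and bottle below 0.008 m), for 0.05 s.
At the end, for the whole second after the job is handed in: The selector stands turned at least 1.0 rad clockwise and is up again (less than 2 mm down); the cap is gripped by the fingers, 40 to 160 mm above where it sat, its axis within 40 mm of the bottle's, tilted less than 0.3 rad, still, and not touching the bottle (all of step 2 and z of cap in the frame of bottle between 0.152 and 0.272 m and horizontal distance between cap and bottle below 0.04 m and angle between cap's own z axis and vertical below 0.3 rad and linear speed of cap below 0.03 m/s and contact force between cap and the fingers above 2 N and contact force between cap and bottle below 0.2 N); the arm keeps its last pose, push and grip.
It fails at once if the cap is turned or taken off before the extractor is on (value of joint selector_turn below 0.7 rad and (angle between the x axis of cap and the x axis of bottle, either way round above 0.5 rad or z of cap in the frame of bottle above 0.132 m)).
It fails at once if a bystander is shifted more than 30 mm (distance of any of wax_tin, glue_bottle, sanding_block, hammer, offcut, screw_jar, try_square from where it was at the start of the episode above 0.03 m).
It also fails if it takes over 50 s, if anything falls off the work surface, if the arm or the gripper's body presses on something with over 40 N, if the wrist force passes 120 N, or if a joint passes its speed limit or range.

## Working session

There is one attempt and no reset: what is moved stays moved. The work goes in short steps, Python scripts to look and compute and a tool call to move; the robot and the scene stay as the last step left them, time stands still between calls to the robot, and variables do not carry over. Pictures are saved under pics/ and viewed, and the job is handed in when it is done.

Besides the shell and the picture viewer there is one more tool, called after "Emit:" as name(argument=value, ...) on one line, values as JSON. apply_moves: Moves the arm, as the interface text tells. Scaled input: -1 to 1 covers 120 mm each way for a shift and 4 degrees each way for a turn. Its arguments: {"type":"object","properties":{"moves":{"type":"string"},"force":{"type":"number"}},"required":["moves"]}

```bash
mkdir -p pics
cat > h.py <<'E'
import numpy as np, cv2
from station import bot, imaging, nets
def save(im,n): cv2.imwrite('pics/'+n+'.png',cv2.cvtColor(np.ascontiguousarray(im),cv2.COLOR_RGB2BGR))
from scipy.spatial.transform import Rotation as R
def ray(c,px,st=None):
    d=np.array([(px[0]-c['cx'])/c['fx'],(px[1]-c['cy'])/c['fy'],1.])
    if 'view' in c: T=np.linalg.inv(np.array(c['view']))
    else:
        T=np.eye(4); q=st['tool_rot']; T[:3,:3]=R.from_quat([q[1],q[2],q[3],q[0]]).as_matrix(); T[:3,3]=st['eef_pos']; T=T@np.array(c['mount'])
    return T[:3,3],T[:3,:3]@d
def atz(c,px,z,st=None):
    o,d=ray(c,px,st); return o+d*(z-o[2])/d[2]
E
python3 - <<'E'
from h import *
s=bot.get_obs(); print({k:np.round(v,3) for k,v in s.items()})
for n in ['scene','top']:
    c=imaging.read_camera(n); save(c['image'],n+'0')
    for nm,z in [('selector_grip',.122),('switchbox',0),('cap_top',.148),('bottle',0),('cap',.112)]:
        for r in nets.spot_point(c,nm)[:4]: print(n,nm,np.round(r['location'],1),round(r['score'],2),np.round(atz(c,r['location'],z),3))
E
```

```text
{'t': np.float64(0.0), 'q': array([ 1.066,  0.478,  0.022,  1.556, -0.012,  1.109, -0.083]), 'joint_vel': array([ 0.   ,  0.   , -0.   ,  0.   ,  0.002,  0.   ,  0.   ]), 'joint_torque': array([ 1.0000e-03, -5.9646e+01,  1.6090e+00, -2.8120e+01,  1.3000e-02,
        9.0000e-03,  0.0000e+00]), 'eef_pos': array([ 0.261, -0.622,  0.249]), 'tool_rot': array([-0.   ,  0.833, -0.554, -0.001]), 'contact_force': array([ 0.13 ,  0.996, -0.614]), 'torque': array([-0.003, -0.058, -0.001]), 'gripper_width': np.float64(1.0)}
scene selector_grip [180.6 207.2] 0.75 [ 0.334 -0.268  0.122]
scene selector_grip [228.2 249.8] 0.61 [ 0.566 -0.19   0.122]
scene switchbox [237.4 267.4] 0.86 [ 0.581 -0.177  0.   ]
scene cap_top [318.4 181.7] 0.88 [0.485 0.201 0.148]
scene cap_top [346.7 197.8] 0.77 [0.591 0.25  0.148]
scene bottle [344.2 220.4] 0.62 [0.598 0.26  0.   ]
scene cap [347.6 202. ] 0.67 [0.59  0.261 0.112]
scene cap [313.6 190.6] 0.65 [0.489 0.181 0.112]
top selector_grip [382.  267.9] 0.78 [ 0.332 -0.265  0.122]
top selector_grip [352.4 186.8] 0.66 [ 0.564 -0.182  0.122]
top switchbox [376.2 272. ] 0.88 [ 0.323 -0.272  0.   ]
top switchbox [348.5 195.9] 0.78 [ 0.56  -0.187  0.   ]
top cap_top [210.5 235.1] 0.72 [0.411 0.219 0.148]
top cap_top [201.8 171.5] 0.52 [0.594 0.254 0.148]
top bottle [214.2 185.6] 0.86 [0.585 0.243 0.   ]
top cap [210.5 237.4] 0.75 [0.408 0.226 0.112]
top cap [209.5 177.6] 0.64 [0.585 0.238 0.112]
```

Run:
```python
import cv2
a=cv2.imread('pics/scene0.png');b=cv2.imread('pics/top0.png')
cv2.imwrite('pics/s1.png',cv2.resize(a[130:380,100:450],None,fx=2.25,fy=2.25,interpolation=cv2.INTER_CUBIC))
cv2.imwrite('pics/t1.png',cv2.resize(b[110:340,120:440],None,fx=2.5,fy=2.5,interpolation=cv2.INTER_CUBIC))
```

```text
(no output)
```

View pics/s1.png

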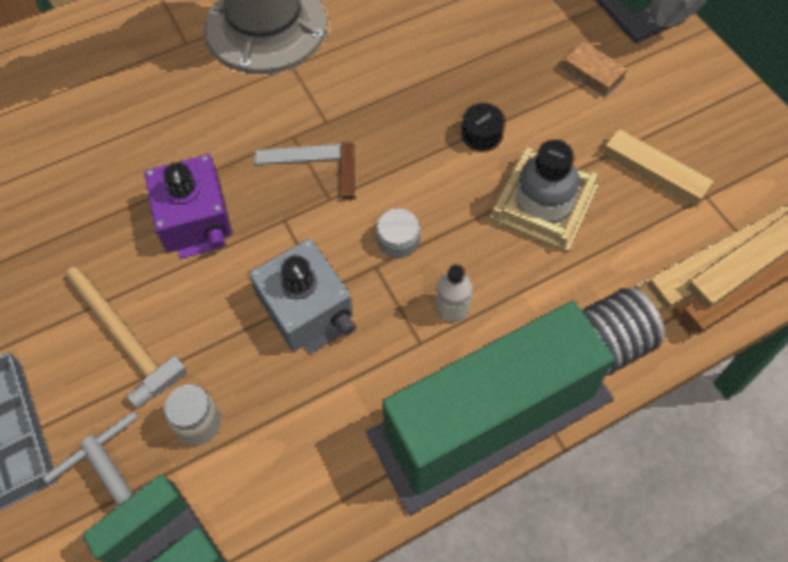

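View pics/t1.png

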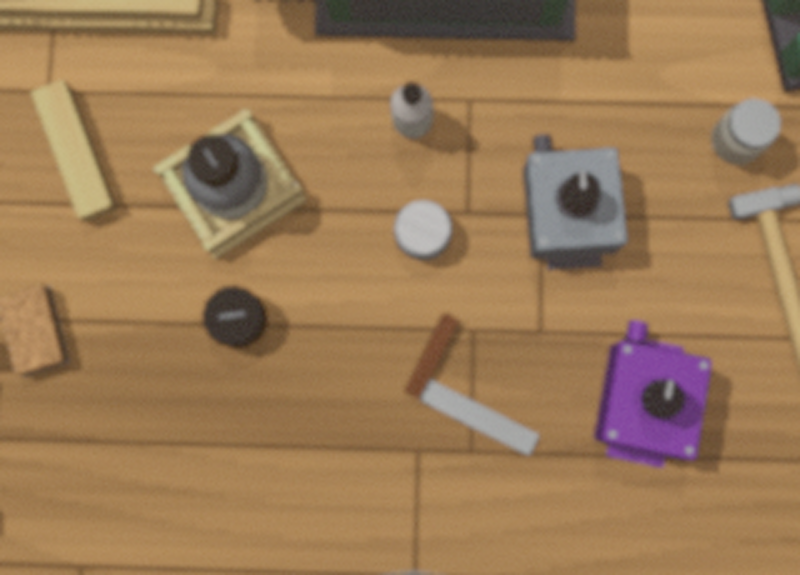

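Top picture: grey box at about (350,187) with its knob near (352,187), and the purple look-alike at (382,268), which I'll avoid. The bottle cap in the cradle is at about (205,173), and the larger loose cap on the bench at (213,236). The targets are the grey box and the cap on the bottle. I'll move over the grey box and check with the wrist camera.

Emit:
apply_moves(moves="-1 -0.17 -0.267 0 0 0 0;-1 -0.17 -0.267 0 0 0 0;-1 -0.17 -0.267 0 0 0 0;-1 -0.17 -0.267 0 0 0 0;-1 -0.17 -0.267 0 0 0 0;-1 -0.17 -0.267 0 0 0 0;-1 -0.17 -0.267 0 0 0 0;-1 -0.17 -0.267 0 0 0 0;-1 -0.17 -0.267 0 0 0 0;-1 -0.17 -0.267 0 0 0 0;-1 -0.17 -0.267 0 0 0 0;-1 -0.17 -0.267 0 0 0 0", force=40)

```text
t: 1.6
eef_pos: [0.5217, -0.2466, 0.2503]
tool_rot: [-0.0, 0.833, -0.554, 0.0]
contact_force: [0.5, -0.3, -0.9]
gripper_width: 1.002
```

Emit:
apply_moves(moves="-1 0 0 0 0 0 0;-1 0 0 0 0 0 0;-1 0 0 0 0 0 0")

```text
t: 1.85
eef_pos: [0.5206, -0.2487, 0.25]
tool_rot: [0.0, 0.833, -0.554, 0.0]
contact_force: [-0.3, -1.7, 0.2]
gripper_width: 1.0
```

```bash
cat > look.py <<'E'
from h import *
import sys
tag=sys.argv[1]; want=[('selector_grip',.122),('switchbox',0)] if sys.argv[2]=='k' else [('cap_top',.148),('cap',.112),('bottle',0),('mouth',.135)]
s=bot.get_obs(); print({k:np.round(v,4) for k,v in s.items()})
q=s['tool_rot']; print(R.from_quat([q[1],q[2],q[3],q[0]]).as_matrix().round(4))
c=imaging.read_camera('wrist'); save(c['image'],tag)
print(np.round(c['mount'],3),c['fx'])
for nm,z in want:
    for r in nets.spot_point(c,nm)[:3]: print(nm,np.round(r['location'],1),round(r['score'],2),np.round(atz(c,r['location'],z,s),4))
for nm in (['selector_grip'] if sys.argv[2]=='k' else ['cap']):
    for r in nets.outline_of(c,nm)[:3]: print('outline',nm,np.round(r['rect'],1),round(r['score'],2))
E
python3 look.py w1 k
```

```text
{'t': np.float64(1.85), 'q': array([ 0.4598,  0.3231, -0.1527,  1.7872,  0.0569,  1.0357, -0.8883]), 'joint_vel': array([ 0.0251, -0.0012,  0.0223,  0.0026, -0.0013, -0.0007, -0.002 ]), 'joint_torque': array([-1.94020e+00, -4.87820e+01, -1.97250e+00, -2.71992e+01,
       -1.42300e-01, -3.85000e-02, -1.99000e-02]), 'eef_pos': array([ 0.5206, -0.2487,  0.25  ]), 'tool_rot': array([ 3.000e-04,  8.326e-01, -5.539e-01,  0.000e+00]), 'contact_force': array([-0.3231, -1.7473,  0.1781]), 'torque': array([ 0.0139,  0.089 , -0.0364]), 'gripper_width': np.float64(0.9998)}
[[ 3.864e-01 -9.223e-01 -3.000e-04]
 [-9.223e-01 -3.864e-01 -6.000e-04]
 [ 4.000e-04  5.000e-04 -1.000e+00]]
[[ 1.    -0.001 -0.002 -0.001]
 [ 0.001  0.947  0.322 -0.084]
 [ 0.001 -0.322  0.947 -0.124]
 [ 0.     0.     0.     1.   ]] 346.21597674905564
selector_grip [232.  386.7] 0.84 [ 0.334  -0.2717  0.122 ]
selector_grip [225.5 106.8] 0.81 [ 0.57   -0.1816  0.122 ]
switchbox [247.3 309.7] 0.71 [ 0.3326 -0.2741  0.    ]
switchbox [244.1 100.3] 0.56 [ 0.5701 -0.1809  0.    ]
outline selector_grip [191.8  71.3 259.5 138.4] 0.97
outline selector_grip [211.3 348.3 261.3 399.1] 0.88
```

View pics/w1.png

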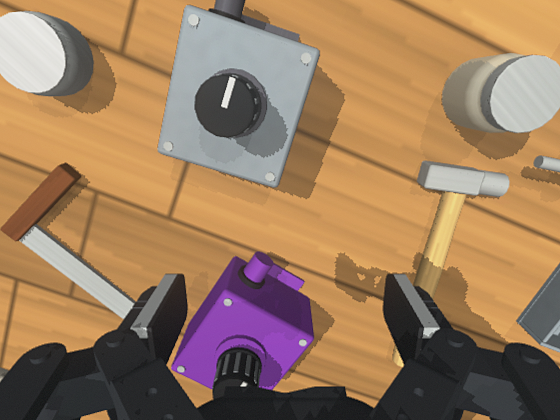

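Emit:
apply_moves(moves="-1 -0.12 -0.199 0 0 0 0;-1 -0.12 -0.199 0 0 0 0;-1 -0.12 -0.199 0 0 0 0;-1 0 0 0.19 0 0 0;-1 0 0 0.19 0 0 0;-1 0 0 0.19 0 0 0;-1 0 0 0 0 0 0;-1 0 0 0 0 0 0;-1 0 0 0 0 0 0")

```text
t: 2.8
eef_pos: [0.5708, -0.1816, 0.1829]
tool_rot: [-0.0, 0.832, -0.554, 0.001]
contact_force: [-0.3, -0.8, 0.1]
gripper_width: 0.999
```

```bash
python3 look.py w2 k
```

```text
{'t': np.float64(2.8), 'q': array([ 0.3406,  0.4299, -0.1775,  1.7992,  0.093 ,  0.919 , -1.0527]), 'joint_vel': array([-0.0028, -0.0125, -0.0054, -0.0136,  0.0011, -0.0036, -0.0014]), 'joint_torque': array([-1.56000e-02, -5.20038e+01, -1.04810e+00, -2.40144e+01,
        1.19000e-02,  3.81000e-02,  1.00000e-04]), 'eef_pos': array([ 0.5708, -0.1816,  0.1829]), 'tool_rot': array([-2.000e-04,  8.322e-01, -5.544e-01,  8.000e-04]), 'contact_force': array([-0.3419, -0.756 ,  0.0958]), 'torque': array([-0.0057, -0.023 , -0.0505]), 'gripper_width': np.float64(0.9989)}
[[ 3.853e-01 -9.228e-01  1.500e-03]
 [-9.228e-01 -3.853e-01 -5.000e-04]
 [ 1.000e-03 -1.200e-03 -1.000e+00]]
[[ 1.    -0.001 -0.002 -0.001]
 [ 0.001  0.947  0.322 -0.084]
 [ 0.001 -0.322  0.947 -0.124]
 [ 0.     0.     0.     1.   ]] 346.21597674905564
switchbox [287.9 183.8] 0.96 [ 0.5723 -0.1827  0.    ]
switchbox [280.3 398.4] 0.75 [ 0.3327 -0.2737  0.    ]
outline selector_grip [249.9 187.7 320.4 276. ] 0.88
outline selector_grip [462.7 247.5 559.1 420. ] 0.51
```

View pics/w2.png

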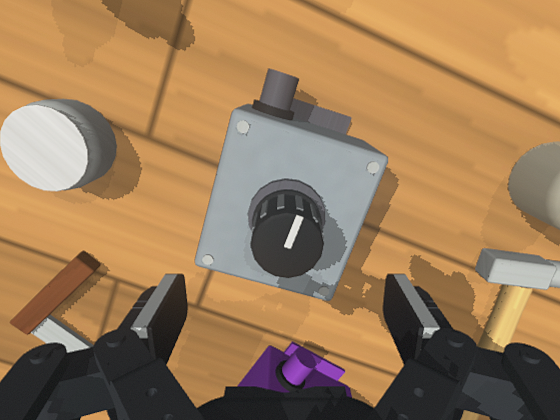

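Run:
```python
from h import *
s=bot.get_obs(); c=imaging.read_camera('wrist'); print(atz(c,(288,241),.130,s).round(4))
```

```text
[ 0.5739 -0.1806  0.13  ]
```

Emit:
apply_moves(moves="-1 0 -0.017 0.127 0 0 0;-1 0 0 0.127 0 0 0;-1 0 0 0.127 0 0 0;-1 0 0 0.127 0 0 0;-1 0 0 0 0 0 0;1 0 0 0 0 0 0;1 0 0 0 0 0 0;1 0 0 0 0 0 0;1 0 0 0 0 0 0;1 0 0 0 0 0 0;1 0 0 0 0 0 0;1 0 0 0 0 0 0", force=50)

```text
t: 4.05
eef_pos: [0.5735, -0.1813, 0.122]
tool_rot: [-0.0, 0.832, -0.554, 0.002]
contact_force: [2.4, -5.0, 4.2]
gripper_width: 0.477
```

```bash
python3 look.py w3 k | head -8
```

```text
{'t': np.float64(4.05), 'q': array([ 0.3303,  0.5081, -0.1686,  1.838 ,  0.1156,  0.8011, -1.0726]), 'joint_vel': array([-0.0002,  0.0052,  0.0011,  0.001 ,  0.0004, -0.0018,  0.0009]), 'joint_torque': array([-2.41380e+00, -5.30689e+01, -3.52180e+00, -1.89706e+01,
       -9.62000e-01,  8.49600e-01, -3.51000e-02]), 'eef_pos': array([ 0.5735, -0.1813,  0.122 ]), 'tool_rot': array([-2.000e-04,  8.323e-01, -5.543e-01,  2.000e-03]), 'contact_force': array([ 2.4004, -4.9784,  4.2035]), 'torque': array([-0.8872, -0.4959,  0.0214]), 'gripper_width': np.float64(0.4765)}
[[ 0.3856 -0.9227  0.0035]
 [-0.9227 -0.3856 -0.0019]
 [ 0.0031 -0.0025 -1.    ]]
[[ 1.    -0.001 -0.002 -0.001]
 [ 0.001  0.947  0.322 -0.084]
 [ 0.001 -0.322  0.947 -0.124]
```

View pics/w3.png

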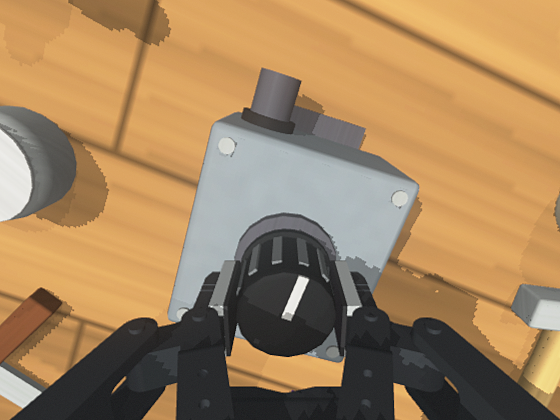

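Emit:
apply_moves(moves="1 0 0 0.025 0 0 0;1 0 0 0.025 0 0 0;1 0 0 0.025 0 0 0;1 0 0 0 0 0 0;1 0 0 0 0 0 0;1 0 0 0 0 0 0")

```text
t: 4.75
eef_pos: [0.5737, -0.1813, 0.1166]
tool_rot: [-0.0, 0.832, -0.554, 0.002]
contact_force: [-9.7, -2.7, 34.9]
gripper_width: 0.474
```

Emit:
apply_moves(moves="1 0 0 0 0 0 1;1 0 0 0 0 0 1;1 0 0 0 0 0 1;1 0 0 0 0 0 1;1 0 0 0 0 0 1;1 0 0 0 0 0 1;1 0 0 0 0 0 1;1 0 0 0 0 0 1;1 0 0 0 0 0 1;1 0 0 0 0 0 1;1 0 0 0 0 0 0;1 0 0 0 0 0 0")

```text
t: 5.75
eef_pos: [0.5739, -0.184, 0.1166]
tool_rot: [0.001, -0.592, 0.806, -0.004]
contact_force: [-8.8, -7.4, 31.3]
gripper_width: 0.474
```

```bash
python3 look.py w4 k | head -8
```

```text
{'t': np.float64(5.75), 'q': array([ 1.9800e-01,  5.0940e-01,  9.1000e-03,  1.8503e+00, -1.2000e-03,
        7.7550e-01, -1.6688e+00]), 'joint_vel': array([ 0.0034,  0.0002, -0.005 ,  0.0001, -0.0004,  0.0002,  0.0086]), 'joint_torque': array([ -5.6986, -37.69  ,  -4.3504, -15.4611,  -1.8231,  -1.9972,
        -0.1304]), 'eef_pos': array([ 0.5739, -0.184 ,  0.1166]), 'tool_rot': array([ 8.000e-04, -5.916e-01,  8.062e-01, -3.600e-03]), 'contact_force': array([-8.7817, -7.4406, 31.3049]), 'torque': array([-1.3502e+00,  1.6893e+00, -1.3000e-03]), 'gripper_width': np.float64(0.4742)}
[[-0.3    -0.9539  0.0056]
 [-0.9539  0.3    -0.0049]
 [ 0.003  -0.0068 -1.    ]]
[[ 1.    -0.    -0.002 -0.001]
 [ 0.001  0.946  0.323 -0.083]
```

View pics/w4.png

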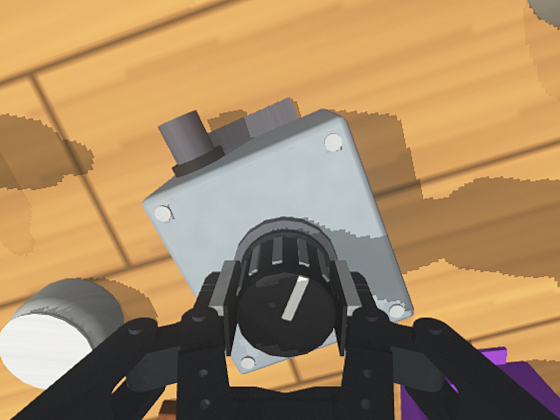

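The knob turned 40° along with the tool, with the pointer fixed relative to the fingers. I'll keep going.

Emit:
apply_moves(moves="1 0 0 0 0 0 1;1 0 0 0 0 0 1;1 0 0 0 0 0 1;1 0 0 0 0 0 1;1 0 0 0 0 0 1;1 0 0 0 0 0 1;1 0 0 0 0 0 1;1 0 0 0 0 0 1;1 0 0 0 0 0 0.5;1 0 0 0 0 0 0;1 0 0 0 0 0 0")

```text
t: 6.87
eef_pos: [0.5728, -0.1862, 0.116]
tool_rot: [0.001, -0.329, 0.944, -0.004]
contact_force: [-8.4, -11.8, 28.1]
gripper_width: 0.475
```

```bash
python3 look.py w5 k | head -8
```

```text
{'t': np.float64(6.8667), 'q': array([ 0.0856,  0.5142,  0.1614,  1.8594, -0.1058,  0.7705, -2.1684]), 'joint_vel': array([ 0.0037,  0.0007, -0.0051,  0.0016,  0.0019, -0.0019,  0.0035]), 'joint_torque': array([ -8.3202, -39.7002,  -5.6796, -16.3064,  -2.9868,  -1.3661,
        -0.0927]), 'eef_pos': array([ 0.5728, -0.1862,  0.116 ]), 'tool_rot': array([ 0.001 , -0.3293,  0.9442, -0.0039]), 'contact_force': array([ -8.3922, -11.7662,  28.1221]), 'torque': array([-2.4302e+00,  1.7774e+00,  1.4000e-03]), 'gripper_width': np.float64(0.475)}
[[-7.831e-01 -6.219e-01  4.400e-03]
 [-6.219e-01  7.830e-01 -6.600e-03]
 [ 7.000e-04 -8.000e-03 -1.000e+00]]
[[ 1.    -0.001 -0.002 -0.001]
 [ 0.001  0.946  0.324 -0.083]
 [ 0.001 -0.324  0.946 -0.124]
```

View pics/w5.png

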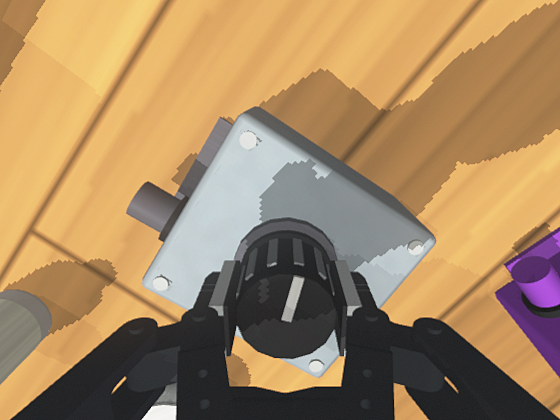

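Emit:
apply_moves(moves="-1 0 0 0 0 0 0;-1 0 0 0 0 0 0;-1 0 0 0 0 0 0;-1 0 0 0 0 0 0;-1 0 0 0 0 0 0;-1 0 0 -0.1 0 0 0;-1 0 0 -0.2 0 0 0;-1 0 0 -0.3 0 0 0;-1 0 0 -0.3 0 0 0;-1 0 0 -0.2 0 0 0;-1 0 0 0 0 0 0;-1 0 0 0 0 0 0")

```text
t: 8.07
eef_pos: [0.5731, -0.18, 0.246]
tool_rot: [0.002, -0.332, 0.943, -0.001]
contact_force: [-1.2, 0.4, -1.4]
gripper_width: 1.002
```

```bash
python3 look.py w6 k
python3 - <<'E'
from h import *
c=imaging.read_camera('scene'); save(cv2.resize(c['image'][200:300,170:290],None,fx=5,fy=5,interpolation=cv2.INTER_CUBIC),'s2')
E
```

```text
{'t': np.float64(8.0667), 'q': array([ 0.0569,  0.3583,  0.1848,  1.7575, -0.0757,  1.0287, -2.1964]), 'joint_vel': array([ 0.0021,  0.0381, -0.0083,  0.0497, -0.0033, -0.013 , -0.    ]), 'joint_torque': array([ 1.08900e-01, -5.21968e+01,  3.21310e+00, -2.83521e+01,
        4.07000e-02,  6.10000e-02, -1.36000e-02]), 'eef_pos': array([ 0.5731, -0.18  ,  0.246 ]), 'tool_rot': array([ 1.800e-03, -3.317e-01,  9.434e-01, -9.000e-04]), 'contact_force': array([-1.1859,  0.4356, -1.401 ]), 'torque': array([ 0.0181,  0.0458, -0.0265]), 'gripper_width': np.float64(1.0021)}
[[-7.800e-01 -6.258e-01  3.900e-03]
 [-6.258e-01  7.800e-01 -5.000e-04]
 [-2.700e-03 -2.800e-03 -1.000e+00]]
[[ 1.    -0.001 -0.002 -0.001]
 [ 0.001  0.946  0.324 -0.083]
 [ 0.001 -0.324  0.946 -0.124]
 [ 0.     0.     0.     1.   ]] 346.21597674905564
selector_grip [291.3 202.1] 0.64 [ 0.5711 -0.1826  0.122 ]
switchbox [499.4 234.1] 0.97 [ 0.3319 -0.2734  0.    ]
switchbox [290.8 171.7] 0.6 [ 0.5671 -0.1795  0.    ]
outline selector_grip [532.8 248.7 559.  303.3] 0.72
outline selector_grip [263.2 164.  319.2 232.1] 0.56
```

View pics/w6.png

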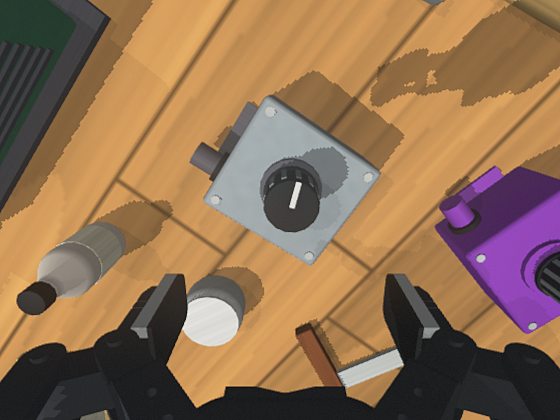

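View pics/s2.png

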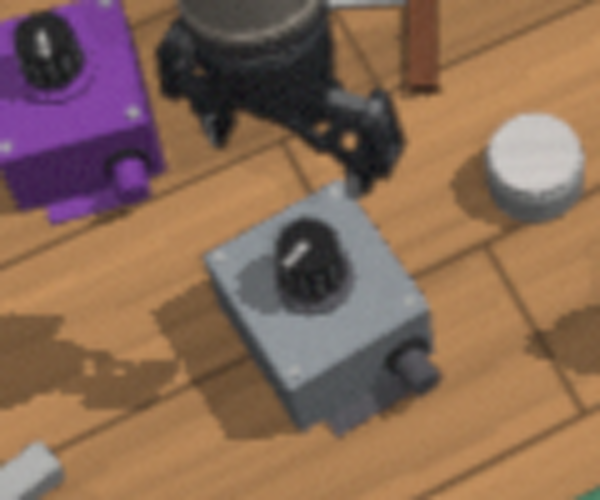

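Pointer has swung roughly 72° and the knob is up again, with the gap to the collar visible. I'll turn the tool back a bit and travel to the bottle.

Emit:
apply_moves(moves="-1 0 0 0 0 0 -1;-1 0 0 0 0 0 -1;-1 0 0 0 0 0 -1;-1 0 0 0 0 0 -1;-1 0 0 0 0 0 -1;-1 0 0 0 0 0 -1;-1 0 0 0 0 0 -1;-1 0 0 0 0 0 -1;-1 0 0 0 0 0 -1;-1 0 0 0 0 0 -1")

```text
t: 9.15
eef_pos: [0.5716, -0.1798, 0.2425]
tool_rot: [-0.001, -0.636, 0.772, 0.001]
contact_force: [-0.9, 0.2, -0.9]
gripper_width: 0.999
```

Emit:
apply_moves(moves="-1 -0.295 0.047 0 0 0 0;-1 -0.295 0.047 0 0 0 0;-1 -0.295 0.047 0 0 0 0;-1 -0.295 0.047 0 0 0 0;-1 -0.295 0.047 0 0 0 0;-1 -0.295 0.047 0 0 0 0;-1 -0.295 0.047 0 0 0 0;-1 -0.295 0.047 0 0 0 0;-1 -0.295 0.047 0 0 0 0;-1 -0.295 0.047 0 0 0 0;-1 -0.295 0.047 0 0 0 0;-1 -0.295 0.047 0 0 0 0")

```text
t: 10.15
eef_pos: [0.5882, 0.2514, 0.2425]
tool_rot: [-0.001, -0.634, 0.773, 0.0]
contact_force: [-0.3, 0.2, -0.3]
gripper_width: 0.997
```

Emit:
apply_moves(moves="-1 0 0 0 0 0 -1;-1 0 0 0 0 0 -1;-1 0 0 0 0 0 -1;-1 0 0 0 0 0 -1;-1 0 0 0 0 0 -1;-1 0 0 0 0 0 -1;-1 0 0 0 0 0 -1;-1 0 0 0 0 0 -1;-1 0 0 0 0 0 -1;-1 0 0 0 0 0 -1;-1 0 0 0 0 0 0;-1 0 0 0 0 0 0")

```text
t: 11.15
eef_pos: [0.5885, 0.2497, 0.2427]
tool_rot: [0.001, 0.86, -0.51, -0.001]
contact_force: [0.4, 0.1, -0.1]
gripper_width: 0.997
```

```bash
python3 look.py w7 c
```

```text
{'t': np.float64(11.15), 'q': array([-0.318 ,  0.4387, -0.2452,  1.6387,  0.1168,  1.0802, -1.6677]), 'joint_vel': array([-0.0053, -0.0062,  0.0052, -0.003 , -0.0008, -0.0005, -0.0111]), 'joint_torque': array([ 9.98000e-02, -5.64507e+01, -2.20430e+00, -2.75349e+01,
        3.13000e-02,  1.03000e-02,  2.25300e-01]), 'eef_pos': array([0.5885, 0.2497, 0.2427]), 'tool_rot': array([ 6.000e-04,  8.599e-01, -5.105e-01, -5.000e-04]), 'contact_force': array([ 0.4385,  0.1156, -0.0681]), 'torque': array([ 0.0012,  0.0298, -0.0193]), 'gripper_width': np.float64(0.9973)}
[[ 4.789e-01 -8.779e-01 -1.500e-03]
 [-8.779e-01 -4.789e-01 -5.000e-04]
 [-3.000e-04  1.600e-03 -1.000e+00]]
[[ 1.    -0.001 -0.001 -0.001]
 [ 0.001  0.947  0.322 -0.084]
 [ 0.001 -0.322  0.947 -0.124]
 [ 0.     0.     0.     1.   ]] 346.21597674905564
cap_top [226.9 320.5] 0.76 [0.495  0.2499 0.148 ]
cap_top [288.5 212.9] 0.74 [0.5929 0.2506 0.148 ]
cap [287.6 199. ] 0.84 [0.5912 0.2502 0.112 ]
cap [233.5 293.1] 0.72 [0.4954 0.2502 0.112 ]
bottle [290.6 168.5] 0.63 [0.592  0.2461 0.    ]
mouth [381.5 389.1] 0.55 [0.4852 0.0998 0.135 ]
outline cap [194.7 268.4 264.4 344. ] 0.68
outline cap [246.5 162.6 332.7 248.1] 0.63
```

View pics/w7.png

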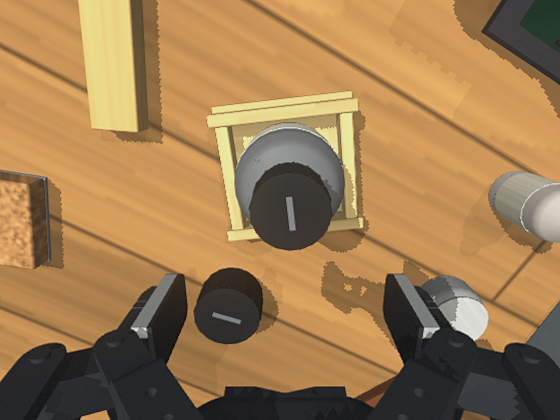

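```bash
cat > fit.py <<'E'
from h import *
from scipy.optimize import minimize
def proj(c,P,s):
    T=np.eye(4); q=s['tool_rot']; T[:3,:3]=R.from_quat([q[1],q[2],q[3],q[0]]).as_matrix(); T[:3,3]=s['eef_pos']
    V=np.linalg.inv(T@np.array(c['mount'])); p=P@V[:3,:3].T+V[:3,3]
    return np.c_[p[:,0]/p[:,2]*c['fx']+c['cx'],p[:,1]/p[:,2]*c['fy']+c['cy']]
s=bot.get_obs(); c=imaging.read_camera('wrist'); im=c['image']
a=np.linspace(0,2*np.pi,60)
for r in nets.outline_of(c,'cap')[:3]:
    m=r['region']; 
    x0=atz(c,((r['rect'][0]+r['rect'][2])/2,(r['rect'][1]+r['rect'][3])/2),.13,s)[:2]
    def f(v):
        P=np.vstack([np.c_[v[0]+.028*np.cos(a),v[1]+.028*np.sin(a),0*a+z] for z in(.112,.148)])
        h=cv2.convexHull((proj(c,P,s)*16).astype(np.int32)); k=np.zeros((420,560),np.uint8); cv2.fillConvexPoly(k,h,1,shift=4)
        k=k>0; return -(k&m).sum()/(k|m).sum()
    o=minimize(f,x0,method='Nelder-Mead',options=dict(initial_simplex=[x0,x0+[.005,0],x0+[0,.005]]))
    print(r['rect'].__repr__(),o.x.round(4),o.fun)
    P=np.vstack([np.c_[o.x[0]+.028*np.cos(a),o.x[1]+.028*np.sin(a),0*a+z] for z in(.112,.148)])
    im=np.ascontiguousarray(im)
    for p in proj(c,P,s): cv2.circle(im,tuple(int(t) for t in p),1,(255,0,0),-1)
save(cv2.resize(im[140:360,180:380],None,fx=2.7,fy=2.7),'fit')
E
python3 fit.py
```

```text
[195.0, 267.5, 261.8, 345.2] [0.492  0.2502] -0.8029788838612368
[245.8, 163.2, 331.1, 251.3] [0.5936 0.25  ] -0.9616103278410056
```

View pics/fit.png

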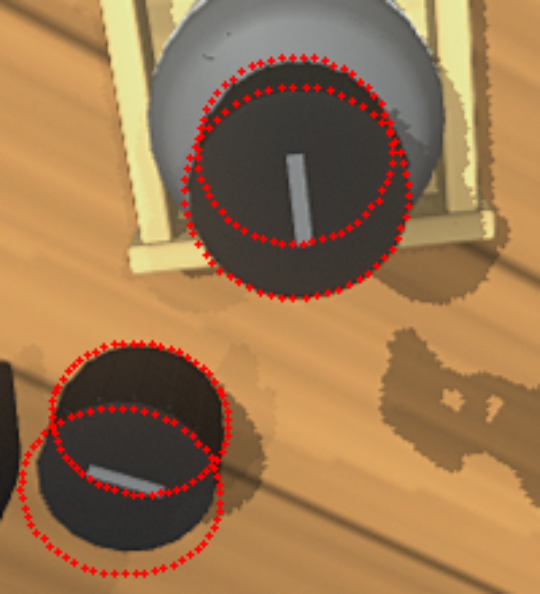

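The red 56 mm model fits the cap on the bottle at (290,206), centre (0.5936, 0.250). The loose cap at (228,306) is a separate one on the bench. Descending to grip.

Emit:
apply_moves(moves="-1 0.018 -0.038 0.145 0 0 0;-1 0 0 0.145 0 0 0;-1 0 0 0.145 0 0 0;-1 0 0 0.145 0 0 0;-1 0 0 0.145 0 0 0;-1 0 0 0.145 0 0 0;-1 0 0 0 0 0 0;-1 0 0 0 0 0 0")

```text
t: 12.22
eef_pos: [0.5933, 0.25, 0.1386]
tool_rot: [0.001, 0.86, -0.51, -0.001]
contact_force: [0.6, -0.2, -0.0]
gripper_width: 1.001
```

Emit:
apply_moves(moves="1 0 0 0 0 0 0;1 0 0 0 0 0 0;1 0 0 0 0 0 0;1 0 0 0 0 0 0;1 0 0 0 0 0 0;1 0 0 0 0 0 0;1 0 0 0 0 0 0", force=60)

```text
t: 12.8
eef_pos: [0.5952, 0.2501, 0.141]
tool_rot: [-0.001, 0.86, -0.51, 0.001]
contact_force: [1.2, -2.0, 6.6]
gripper_width: 0.64
```

```bash
python3 look.py w8 c | grep -v mount | head -5
```

```text
{'t': np.float64(12.8), 'q': array([-0.3279,  0.5515, -0.23  ,  1.7125,  0.1555,  0.8923, -1.6923]), 'joint_vel': array([ 0.0004,  0.0018,  0.0007, -0.0008, -0.001 , -0.002 , -0.0003]), 'joint_torque': array([-1.34170e+00, -5.60327e+01, -3.42060e+00, -2.20227e+01,
       -6.13600e-01, -1.66400e-01, -5.25000e-02]), 'eef_pos': array([0.5952, 0.2501, 0.141 ]), 'tool_rot': array([-0.0011,  0.8603, -0.5098,  0.0013]), 'contact_force': array([ 1.1676, -2.0128,  6.5961]), 'torque': array([-0.5286, -0.206 ,  0.0504]), 'gripper_width': np.float64(0.6396)}
[[ 4.802e-01 -8.772e-01  3.300e-03]
 [-8.772e-01 -4.802e-01  6.000e-04]
 [ 1.100e-03 -3.100e-03 -1.000e+00]]
```

View pics/w8.png

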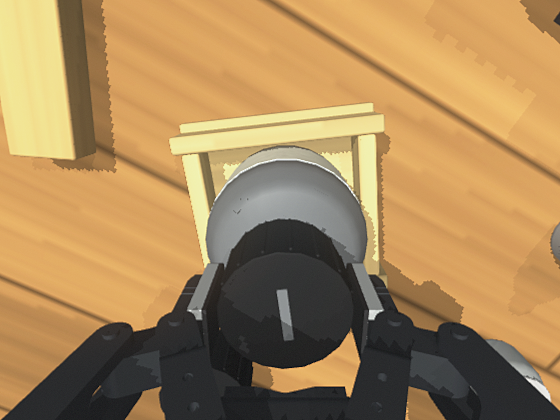

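Emit:
apply_moves(moves="1 0 0 0.025 0 0 0;1 0 0 0.025 0 0 0;1 0 0 0.025 0 0 0;1 0 0 0 0 0 0;1 0 0 0 0 0 0;1 0 0 0 0 0 0")

```text
t: 13.6
eef_pos: [0.5954, 0.2501, 0.1346]
tool_rot: [-0.001, 0.86, -0.51, 0.002]
contact_force: [-5.8, -5.0, 23.5]
gripper_width: 0.634
```

Emit:
apply_moves(moves="1 0 0 0 0 0 -1;1 0 0 0 0 0 -1;1 0 0 0 0 0 -1;1 0 0 0 0 0 -1;1 0 0 0 0 0 -1;1 0 0 0 0 0 -1;1 0 0 0 0 0 -1;1 0 0 0 0 0 -1;1 0 0 0 0 0 0;1 0 0 0 0 0 0")

```text
t: 14.43
eef_pos: [0.5955, 0.2518, 0.1346]
tool_rot: [-0.002, 0.968, -0.252, 0.002]
contact_force: [-4.0, -1.7, 21.3]
gripper_width: 0.637
```

```bash
python3 look.py w9 c | grep -v mount | head -5
```

```text
{'t': np.float64(14.4333), 'q': array([-0.2341,  0.5755, -0.3638,  1.7088,  0.2508,  0.8974, -1.2108]), 'joint_vel': array([-0.0037, -0.0021,  0.0043,  0.0016, -0.0004, -0.0027, -0.0087]), 'joint_torque': array([ 1.80800e-01, -4.76039e+01, -3.14730e+00, -1.93073e+01,
        1.26200e-01, -1.47860e+00,  2.76000e-02]), 'eef_pos': array([0.5955, 0.2518, 0.1346]), 'tool_rot': array([-0.0019,  0.9676, -0.2524,  0.0022]), 'contact_force': array([-3.9699, -1.7199, 21.3149]), 'torque': array([-0.635 ,  0.8338,  0.0422]), 'gripper_width': np.float64(0.6371)}
[[ 0.8726 -0.4884  0.0051]
 [-0.4884 -0.8726  0.0027]
 [ 0.0032 -0.0048 -1.    ]]
```

View pics/w9.png

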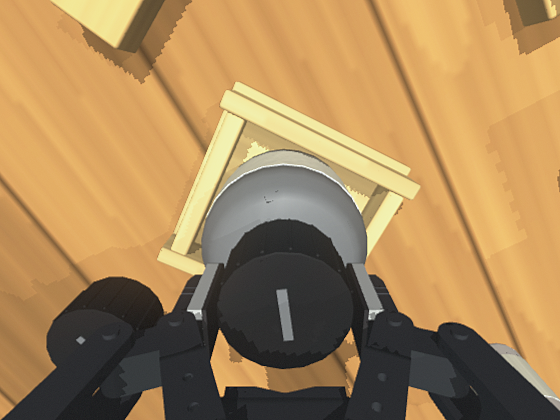

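The cap turns with the tool: its mark stays fixed relative to the fingers while the cradle rotates. I'll continue to about 64°.

Emit:
apply_moves(moves="1 0 0 0 0 0 -1;1 0 0 0 0 0 -1;1 0 0 0 0 0 -1;1 0 0 0 0 0 -1;1 0 0 0 0 0 -1;1 0 0 0 0 0 -1;1 0 0 0 0 0 -1;1 0 0 0 0 0 -1;1 0 0 0 0 0 0;1 0 0 0 0 0 0")

```text
t: 15.57
eef_pos: [0.5949, 0.252, 0.1346]
tool_rot: [-0.001, 1.0, 0.024, 0.002]
contact_force: [-6.3, -1.4, 22.5]
gripper_width: 0.644
```

```bash
python3 look.py w10 c | grep -v mount | head -5
```

```text
{'t': np.float64(15.5667), 'q': array([-0.1426,  0.5985, -0.4957,  1.7024,  0.3431,  0.9232, -0.725 ]), 'joint_vel': array([-0.0042, -0.0019,  0.0073,  0.0002, -0.0008, -0.0007, -0.0081]), 'joint_torque': array([  0.4432, -47.0154,  -4.3571, -19.693 ,   0.427 ,  -1.9019,
        -0.0752]), 'eef_pos': array([0.5949, 0.252 , 0.1346]), 'tool_rot': array([-0.0011,  0.9997,  0.0243,  0.0021]), 'contact_force': array([-6.2909, -1.3896, 22.5142]), 'torque': array([-0.6429,  1.1897,  0.1712]), 'gripper_width': np.float64(0.6443)}
[[ 0.9988  0.0487  0.0041]
 [ 0.0487 -0.9988  0.0022]
 [ 0.0042 -0.002  -1.    ]]
```

View pics/w10.png

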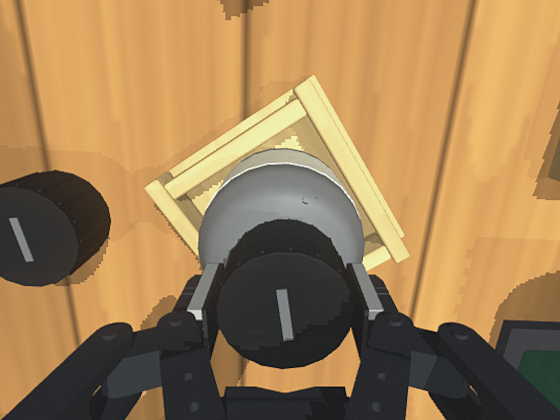

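Emit:
apply_moves(moves="1 0 0 -0.03 0 0 0;1 0 0 -0.03 0 0 0;1 0 0 -0.03 0 0 0;1 0 0 -0.05 0 0 0;1 0 0 -0.08 0 0 0;1 0 0 -0.12 0 0 0;1 0 0 -0.14 0 0 0;1 0 0 -0.14 0 0 0;1 0 0 -0.12 0 0 0;1 0 0 -0.08 0 0 0;1 0 0 0 0 0 0;1 0 0 0 0 0 0")

```text
t: 16.87
eef_pos: [0.5939, 0.2501, 0.229]
tool_rot: [-0.0, 1.0, 0.024, 0.0]
contact_force: [0.1, 0.2, -0.2]
gripper_width: 0.64
```

Emit:
apply_moves(moves="1 0 0 0 0 0 0;1 0 0 0 0 0 0;1 0 0 0 0 0 0;1 0 0 0 0 0 0;1 0 0 0 0 0 0;1 0 0 0 0 0 0")

```text
t: 17.37
eef_pos: [0.5937, 0.2502, 0.2283]
tool_rot: [0.0, 1.0, 0.024, -0.0]
contact_force: [-0.0, -0.4, -0.8]
gripper_width: 0.647
```

```bash
python3 look.py w11 c | grep -v mount | head -5
python3 - <<'E'
from h import *
c=imaging.read_camera('scene'); save(cv2.resize(c['image'][130:300,150:400],None,fx=3,fy=3,interpolation=cv2.INTER_CUBIC),'s3')
E
```

```text
{'t': np.float64(17.3667), 'q': array([-0.1152,  0.5   , -0.5293,  1.6263,  0.2762,  1.091 , -0.6719]), 'joint_vel': array([-0.0006, -0.0024,  0.0001, -0.0012, -0.0001,  0.0003, -0.0012]), 'joint_torque': array([ 7.40000e-03, -5.73595e+01, -6.48040e+00, -2.69954e+01,
        1.32000e-02,  5.80000e-03, -1.00000e-04]), 'eef_pos': array([0.5937, 0.2502, 0.2283]), 'tool_rot': array([ 0.000e+00,  9.997e-01,  2.390e-02, -2.000e-04]), 'contact_force': array([-0.0109, -0.4226, -0.7737]), 'torque': array([0.0023, 0.0268, 0.0495]), 'gripper_width': np.float64(0.6467)}
[[ 9.989e-01  4.780e-02 -4.000e-04]
 [ 4.780e-02 -9.989e-01 -1.000e-04]
 [-4.000e-04  1.000e-04 -1.000e+00]]
```

View pics/w11.png

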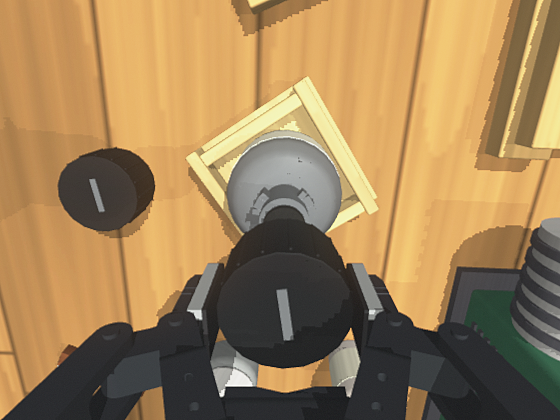

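View pics/s3.png

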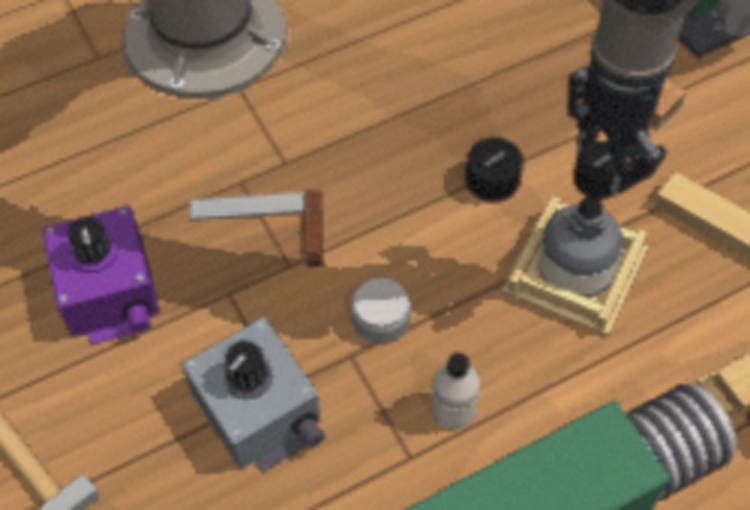

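The cap is held level about 9 cm above its seat. The neck is visible at (285,210) in the wrist picture, and the bystanders look undisturbed.

```bash
python3 -c "
from h import *
print(bot.hand_in())"
```

```text
the job is handed in; nothing more can be done
None
```

I started the extractor first, then opened the thinner bottle, and handed the job in at about 17.4 s of the 50 s allowed. The hand-in gives no verdict, so what follows is what my own checks showed.

- **Extractor:** I pushed the grey box's knob down about 6 mm and turned it about 74° clockwise at the tool, to its stop. On release the pictures showed it standing up again with its pointer turned. I judged both by eye in the wrist and scene pictures and did not measure them, because the joint values cannot be read.
- **Cap:** I pressed the 56 mm cap on the bottle down about 6.5 mm with 23 N and turned it about 64° anticlockwise. Its mark stayed fixed relative to the fingers, so it did not slip. It lifted straight off.
- **End pose:** the cap is gripped at 60 N with the tool vertical and still. It is about 87 mm above its seat and within about 1 mm of where I measured its centre before gripping it.
- **Other things on the bench:** the purple box and the larger loose cap were not touched. The bystanders in view in the last scene and wrist pictures had not moved. The screw jar, most of the hammer and some of the sanding block were out of that view, but the arm only passed well above them.

No check failed or disagreed. While I gripped the cap, the closing fingers raised the tool about 3 mm; that went away in the press.

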